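# Sweep the pigment mill and hold its bayonet lid half-turned

## Task

Get the small pigment mill ready: pull its sprung side lever clockwise through its whole stroke to sweep the scraper round, and ease it back slowly to rest without letting it snap. Then set the bayonet lid (the one with the bar grip and two lugs) down fully onto the jar, lugs through the notches, and twist it clockwise about half of its quarter turn, well short of the lock click. Finish there still gripping the lid, holding it against its return spring so the jar can vent, and leave the other things on the bench where they are.

Things in the scene. Friction and masses are not known exactly. Their poses are not given: they have to be found in the camera images.
- mill: Grey bench pigment mill, fixed. Origin on the table under the axis of its round aluminium jar (92 mm diameter), z up. Base plate 30 mm high (x -70..130, y -180..90 mm), motor housing 105 mm high behind the jar (x 70..126, y -75..75), lever pivot at x 20, y -120.
- mouth (a point): Centre of the jar's mouth, 90 mm above the table at the top of its flat steel flange; axes as the mill's. The flange is 6 mm thick, bore 61 mm diameter, with two straight notches 20 mm wide along the mill's +x and -x, out to 41 mm from the axis. The lid's lugs drop through them into a channel 48 mm deep and turn under the flange, only clockwise from above.
- catch_housing (a point): Outer end of a small round steel housing on the jar's side, 72 deg clockwise of the mill's +x (a second one sits opposite). Their sprung balls are the lock's click catch, which begins to resist after about 55 deg of lid turn; the lid locks at a quarter turn (90 deg). Fixed stops block turning anticlockwise after about 4 deg.
- lever (a joint): Side lever of the mill, turning about a vertical axis: rad, 0 at rest, grows clockwise seen from above, to a stop at 0.95 (whole stroke). The spring takes about 0.7 N at the grip at rest to 3 N at full stroke, and snaps the lever back if let go: moving back faster than 2 rad/s counts as snapping.
- lever_top (a point): Centre of the top of the lever's upright black grip, a round post 16 mm diameter and 50 mm tall (top 115 mm above the table, the flat arm's top at 65 mm), 100 mm from the lever's axis. At rest the arm points 65 deg clockwise of the mill's +x. It moves with the lever.
- lever_pivot (a point): Point on the lever's vertical turning axis, at the height of the top of its grip (115 mm above the table).
- lid: Bayonet lid, about 160 g. Origin at centre of underside, z up. Plug 56 mm diameter, 13 high; two lugs 15 mm wide, 5 high at its foot along lid +x and -x, 74 mm over tips; disc 90 mm diameter (13 to 19 mm up); black bar grip 70 long (along x, over the lugs), 16 wide, 19 to 49 mm up. Stands on the table. Either way round fits. Seated, the disc lies on the flange: origin 77 mm above the table.
- spring_ring (a joint): Sprung ring in the jar's channel, pushed round by the lid's lugs: rad, 0 at rest, grows as the seated lid is turned clockwise, about 0.14 rad less than the lid's turn; 0.64 is half-way, over 1.2 the lid is going into its lock, its stop is at 1.62. It turns a released lid back (0.05 Nm at rest, 0.13 Nm half-way).
- plain_lid: Bystander: plain lid of another jar, 90 mm diameter, with a round knob (26 mm diameter, 24 mm high) and no lugs; 43 mm high in all. It and the bayonet lid may swap places.
- nippers: Bystander: tile nippers lying flat, about 150 mm long, 15 mm high.
- hammer: Bystander: small hammer lying flat, 240 mm long.
- spatula: Bystander: spatula lying flat, 190 mm long.
- pot: Bystander: closed jar, 64 mm diameter, 90 mm high.
- mug: Bystander: white mug, 76 mm diameter, 90 mm high.
- tile: Bystander: square mosaic sample tile, 70 x 70 x 14 mm, lying flat.
Mind the look-alikes: they are no part of the job. What is shaped like the lid but green or turquoise is not meant.

How it is judged:
By the outcome, as a careful person would: the job done as asked, in the order asked, and still so for the second after the job is handed in, while the arm keeps its last pose, push and grip.
It also fails if it takes over 61 s, if anything falls off the work surface, if the arm or the gripper's body presses on something with over 40 N, if the wrist force passes 120 N, or if a joint passes its speed limit or range.

## Robot

A 7-joint arm with a two-finger parallel gripper is mounted at the origin on the work surface. World frame = base frame: x ahead of the robot, y to its left, z up, the work surface at z = 0. Lengths are in m, angles in rad, forces in N, time in s.
With the tool pointing down it reaches from about 0.4 to 0.9 m from the base axis. Payload 5.5 kg.
Tool frame: the origin (TCP) lies midway between the tips of the shut fingers; the grasp point (between the pads) lies 19 mm behind it (bot.tcp_to_grasp is the distance from the TCP to the grasp point, in m); z points along the fingers, y is the line along which they close (so a half turn about z gives the same grasp; the last joint's range is limited). The gripper opens to 92 mm and grips with 3 to 60 N. Pads are 19 mm wide; open, the fingers measure 130 mm over their backs; the gripper's body (75 mm by 190 mm) begins 47 mm behind the grasp point.
Start: joints at [1.376, 0.501, -0.427, 1.55, 0.221, 1.138, -0.21], TCP at [0.287, -0.583, 0.227] pointing down, gripper open.
Joint ranges: [-2.88, 2.88], [-0.31, 2.03], [-1.54, 1.56], [0.2, 2.42], [-1.41, 4.55], [0.19, 2.02], [-2.57, 2.57]. Speed limits (rad/s): [2.57, 2.57, 3.14, 3.14, 3.14, 3.14, 3.14].

## Interface

Orientations are given as a unit quaternion [w, x, y, z].
In Python, from station import status, optics, bot, finder gives the robot as it stands. The module is installed in compiled form; this text tells all that it offers.
- The arm moves only by the shell command python3 -m pendant 'ROWS' [FORCE]. ROWS is text: rows parted by semicolons, each of 5 numbers parted by spaces: the opening, from -1 (shut) to 1 (fully open), then the shift along the tool's x, y, z in m, then the turn about the tool's z in rad. In form: fingers dx dy dz twist; .... A call has 1 to 20 rows; each row is the pose to reach, as a shift and turn from the pose commanded when the call began, along the tool's axes at that moment; what a row does not reach only later rows make up. A row lasts 1/8 s, in which the tool goes at most 62.5 mm and 10.7 degrees, less where a joint would pass 70% of its speed; a pose out of reach is approached as far as the arm can. A call with a gripper value outside its range is refused whole. The fingers move at their own pace and stop on an object; FORCE is the grip in N (left out, the last holds). Time passes only in rows, so rows that repeat a pose let the fingers close. It gives the time, the measured TCP pose, the force, the opening and the grip force at its end, in the units of the state.
- status.state(): the state, without advancing time (a new reading comes with each control period).
- optics.get_image(name): name is "scene" or "top" or "wrist"; returns the picture (384x512x3 uint8, blue, green, red); there is no depth.
- optics.calibration(name): a dict with "fx", "fy", "cx", "cy" (pixels), "extrinsics" (4x4, takes a point from camera to world coordinates); the wrist camera has in their place "mount" (4x4, takes a point from camera to tool coordinates, whose origin is the TCP and whose axes are the flange's). Camera axes: x right, y down, z forward; pixel columns grow to the right and rows downward; lengths in m; the calibration is good to about 2 mm. A picture is of the moment at which its call begins: read the wrist's pose just before it. calibration takes no time and is no camera call.
- bot.job_done(): hands the job in; it is judged then, once.
Trained networks look in the newest picture that a camera, given by its name, has taken for a name from the list of things; names that differ only in an ending like _2 or _b are one class to them, and where a whole thing is asked for, a point or a joint stands for the part that bears it (a point fixed in the world has none). Each returns a list of dicts, best first, with "conf" (0 to 1); they miss things now and then, are a little off and sometimes report something else, mostly with a low value. They report only what shows in the picture. A call takes as long as a camera call. They do not tell look-alikes from the thing itself.
- finder.boxes_of(camera, thing): "point" ([x, y, z] in m, in world coordinates, good to about 4 mm: the middle of the surface that is visible of it).
The state is a dict: "time_s": time; "q": joint angles; "joint_vel": joint speeds; "joint_torque": joint torques, N m; "eef_pos": TCP position; "eef_rot": TCP orientation; "force": force on the tool from outside, world axes, zero at the start; "torque": the same for the moment, N m; "finger_gap": opening from 0.0 (shut) to 1.0 (fully open); "grasp_force": force on a finger pad.
Only numpy, scipy, OpenCV 4.12 (cv2) and the standard library are available. Lean on these libraries where they do the work, as an engineer would, in place of code of your own. Each camera call takes 0.05 s, during which the arm holds its last target. There are 200 camera calls.

## Working session

There is one attempt and no reset: what is moved stays moved. The work goes in short steps, Python scripts to look and compute and a shell command to move; the robot and the scene stay as the last step left them, time stands still between calls to the robot, and variables do not carry over. Pictures are saved under pics/ and viewed, at most 10 in all, crops included, and the job is handed in when it is done.

```bash
mkdir -p pics
python3 - <<'E'
from station import status, optics, bot, finder
import cv2,numpy as np
s=status.state();print(s['time_s'],s['eef_pos'],s['eef_rot'],s['finger_gap'])
for c in('top','scene'):
    im=optics.get_image(c);cv2.imwrite(f'pics/{c}0.png',im)
    k=optics.calibration(c);print(c,{a:np.round(b,3).tolist() for a,b in k.items()})
    for t in('mill','mouth','catch_housing','lever_top','lever_pivot','lid','plain_lid','mug','pot'):
        print(t,[(np.round(d['point'],3).tolist(),round(d['conf'],2)) for d in finder.boxes_of(c,t)][:3])
print(optics.calibration('wrist'))
E
```

```text
0.0 [ 0.28690452 -0.5824387   0.22565631] [-9.77844121e-04  9.73910952e-01  2.26928316e-01 -2.00798949e-04] 0.9999758668667396
top {'fx': 378.931, 'fy': 378.931, 'cx': 251.942, 'cy': 196.34, 'extrinsics': [[-0.014, -0.991, 0.13, 0.345], [-1.0, 0.017, 0.017, 0.014], [-0.019, -0.13, -0.991, 1.22], [0.0, 0.0, 0.0, 1.0]]}
mill [([0.557, -0.005, 0.029], 0.68)]
mouth [([0.565, -0.001, 0.029], 0.78)]
catch_housing [([0.563, 0.0, 0.03], 0.61)]
lever_top [([0.573, -0.108, 0.066], 0.85)]
lever_pivot [([0.559, 0.0, 0.024], 0.57)]
lid [([0.308, 0.386, 0.015], 0.92), ([0.641, 0.492, 0.02], 0.91), ([0.459, 0.314, 0.017], 0.88)]
plain_lid [([0.612, 0.314, 0.021], 0.67)]
mug [([0.59, -0.421, 0.045], 0.65)]
pot [([0.517, 0.433, 0.093], 0.65)]
scene {'fx': 442.509, 'fy': 442.509, 'cx': 255.97, 'cy': 189.216, 'extrinsics': [[-0.878, 0.38, -0.291, 0.892], [0.478, 0.686, -0.549, 0.778], [-0.009, -0.621, -0.784, 1.173], [0.0, 0.0, 0.0, 1.0]]}
mill []
mouth [([0.576, 0.04, 0.035], 0.96)]
catch_housing [([0.572, 0.038, 0.032], 0.96), ([0.59, -0.394, 0.053], 0.58)]
lever_top [([0.575, -0.113, 0.064], 0.7)]
lever_pivot [([0.576, 0.038, 0.033], 0.62)]
lid [([0.413, 0.472, 0.021], 0.82), ([0.312, 0.392, 0.019], 0.62), ([0.472, 0.327, 0.018], 0.6)]
plain_lid [([0.614, 0.32, 0.019], 0.88)]
mug [([0.588, -0.393, 0.054], 0.64), ([0.574, 0.04, 0.035], 0.62)]
pot [([0.534, 0.456, 0.093], 0.56), ([0.368, -0.004, 0.01], 0.21)]
{'fx': 290.5486677927198, 'fy': 290.5486677927198, 'cx': 250.3845316471567, 'cy': 191.43100914385042, 'mount': array([[-4.73919165e-04, -9.63890298e-01, -2.66299210e-01,
         7.06973014e-02],
       [ 9.99999776e-01, -3.30836338e-04, -5.82161407e-04,
         1.57986323e-04],
       [ 4.73038276e-04, -2.66299426e-01,  9.63890239e-01,
        -1.58560835e-01],
       [ 0.00000000e+00,  0.00000000e+00,  0.00000000e+00,
         1.00000000e+00]])}
```

View pics/top0.png

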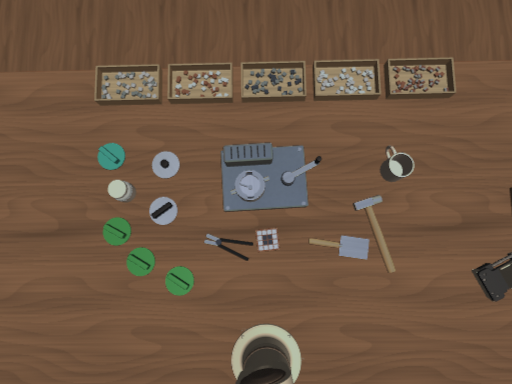

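View pics/scene0.png

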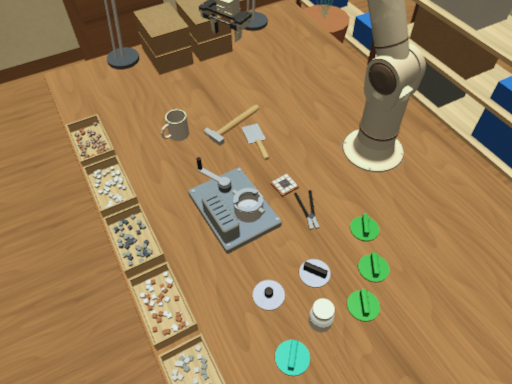

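```bash
cat > h.py <<'E'
import numpy as np,cv2
from scipy.spatial.transform import Rotation as R
from station import status, optics, bot, finder
def rot(q): return R.from_quat([q[1],q[2],q[3],q[0]]).as_matrix()
def tool():
    s=status.state(); T=np.eye(4); T[:3,:3]=rot(s['eef_rot']); T[:3,3]=s['eef_pos']; return T,s
def cam(c,T=None):
    k=optics.calibration(c); E=k['extrinsics'] if c!='wrist' else T@k['mount']
    return k,np.array(E)
def ray(k,E,uv):
    d=E[:3,:3]@[(uv[0]-k['cx'])/k['fx'],(uv[1]-k['cy'])/k['fy'],1]; return E[:3,3],d/np.linalg.norm(d)
def onz(k,E,uv,z):
    o,d=ray(k,E,uv); return o+d*(z-o[2])/d[2]
def proj(k,E,P):
    p=E[:3,:3].T@(np.array(P)-E[:3,3]); return [k['fx']*p[0]/p[2]+k['cx'],k['fy']*p[1]/p[2]+k['cy']]
def tri(rays):
    A=sum(np.eye(3)-np.outer(d,d) for o,d in rays); b=sum((np.eye(3)-np.outer(d,d))@o for o,d in rays); return np.linalg.solve(A,b)
E
python3 - <<'E'
from h import *
k,E=cam('top')
for n,uv,z in [('jar',(250,185),.09),('lid',(163,211),.045),('liddisc',(163,211),.019),('grip',(318,160),.115),('pivot',(289,178),.06),('plate TL',(222,147),.03),('BL',(223,211),.03),('BR',(307,207),.03)]:
    print(n,onz(k,E,uv,z).round(3))
ks,Es=cam('scene')
for n,a,b in [('jar',(250,181),(249,199)),('lid',(162,210),(315,270)),('grip',(319,158),(199,159))]:
    print(n,tri([ray(k,E,a),ray(ks,Es,b)]).round(3))
T,s=tool();print(T.round(3))
im=cv2.imread('pics/top0.png');a=cv2.resize(im[130:230,135:335],None,fx=4,fy=4,interpolation=2);cv2.imwrite('pics/tc.png',a)
E
```

```text
jar [0.528 0.038 0.09 ]
lid [0.458 0.313 0.045]
liddisc [0.461 0.319 0.019]
grip [ 0.596 -0.165  0.115]
pivot [ 0.553 -0.082  0.06 ]
plate TL [0.664 0.128 0.03 ]
BL [0.457 0.126 0.03 ]
BR [ 0.465 -0.139  0.03 ]
jar [0.534 0.042 0.096]
lid [0.462 0.32  0.031]
grip [ 0.601 -0.168  0.11 ]
[[ 0.897  0.442  0.     0.287]
 [ 0.442 -0.897 -0.    -0.583]
 [ 0.     0.    -1.     0.227]
 [ 0.     0.     0.     1.   ]]
```

View pics/tc.png

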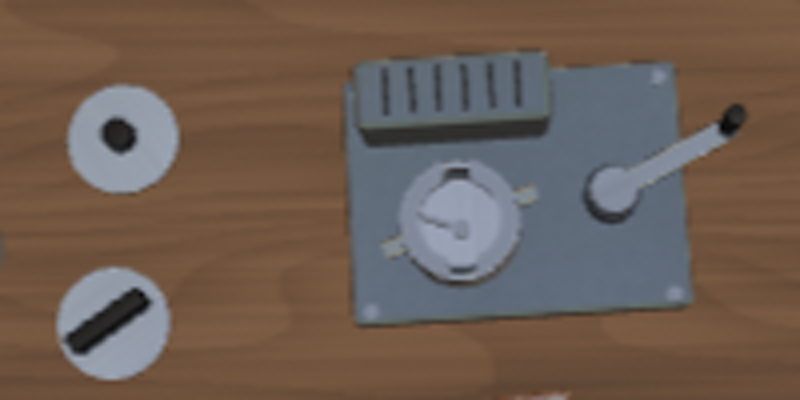

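Top crop: the jar mouth is at about crop (460,222), with notches at (458,173) and (462,268). The grip top is at (735,113). The real lid has the black bar and a grey disc at (113,322), and the knobbed plain lid is at (122,138). Green and turquoise ones are decoys. I'll move the wrist camera over the mill to refine these.

```bash
python3 -m pendant '1 0.03 -0.03 -0.073 -0.15; 1 0.08 -0.07 -0.073 -0.3; 1 0.13 -0.11 -0.073 -0.45; 1 0.18 -0.145 -0.073 -0.6; 1 0.23 -0.18 -0.073 -0.75; 1 0.28 -0.22 -0.073 -0.9; 1 0.33 -0.26 -0.073 -1.05; 1 0.38 -0.30 -0.073 -1.15; 1 0.43 -0.34 -0.073 -1.2; 1 0.47 -0.37 -0.073 -1.2; 1 0.494 -0.384 -0.073 -1.2; 1 0.494 -0.384 -0.073 -1.2; 1 0.494 -0.384 -0.073 -1.2'
python3 - <<'E'
from h import *
T,s=tool();print(s['time_s'],s['q'].round(2) if hasattr(s['q'],'round') else s['q'],abs(np.array(s['joint_vel'])).max());print(T.round(3))
im=optics.get_image('wrist');cv2.imwrite('pics/w1.png',im);np.save('w1T.npy',T)
k,E=cam('wrist',T)
for n,P in [('jar',(.53,.04,.09)),('grip',(.598,-.167,.115)),('pivot',(.553,-.08,.065))]: print(n,np.round(proj(k,E,P),1))
E
```

```text
time_s: 2.62
eef_pos: [0.5604, -0.0212, 0.2995]
eef_rot: [-0.0, 0.676, 0.737, -0.001]
force: [-0.3, -0.2, -0.8]
finger_gap: 0.999
grasp_force: 0.0
2.625 [ 0.71  0.37 -0.91  1.68  0.31  1.24 -0.19] 0.025190076645679682
[[-0.086  0.996 -0.001  0.56 ]
 [ 0.996  0.086 -0.001 -0.021]
 [-0.001 -0.001 -1.     0.299]
 [ 0.     0.     0.     1.   ]]
jar [231.  117.6]
grip [269.9 281.4]
pivot [242.5 205.4]
```

View pics/w1.png

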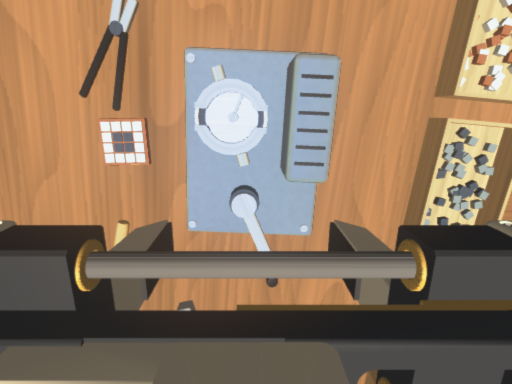

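The wrist view shows the jar centre near (231,117), notches at (202,117) and (262,119), the pivot at about (243,203), and the grip at (271,282), half hidden. Next I'll zoom in for exact points.

Run:
```python
from h import *
im=cv2.imread('pics/w1.png')
a=cv2.resize(im[42:242,150:350],None,fx=3,fy=3,interpolation=cv2.INTER_CUBIC);cv2.imwrite('pics/w1c.png',a)
g=cv2.cvtColor(cv2.resize(im[70:165,185:280],None,fx=4,fy=4,interpolation=cv2.INTER_CUBIC),6)
for r in((80,115),(135,165)):
    c=cv2.HoughCircles(g,cv2.HOUGH_GRADIENT,1,200,param1=120,param2=20,minRadius=r[0],maxRadius=r[1])
    print(None if c is None else c[0][:2]/4+[185,70,0])
```

```text
None
None
```

View pics/w1c.png

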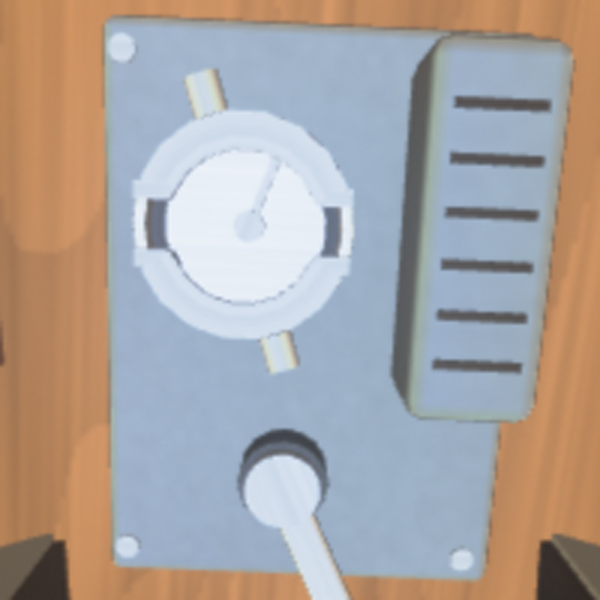

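```bash
cat > fit.py <<'E'
from h import *
from scipy.optimize import least_squares
kw,Ew=cam('wrist',np.load('w1T.npy')); kt,Et=cam('top')
w=lambda p:np.array(p)/3+[150-.33,42-.33]; t=lambda p:np.array(p)/4+[135-.37,130-.37]
W=[((-70,90,30),(107,18)),((-70,-180,30),(114,566)),((130,-180,30),(482,580)),((0,0,90),(244,225.5)),((-41,0,90),(146,224)),((41,0,90),(342,231))]
Tp=[((-70,90,30),(357,322)),((-70,-180,30),(690,303)),((130,-180,30),(672,67)),((0,0,90),(460,221)),((41,0,90),(457,171)),((-41,0,90),(463,271)),((62.3,-210.6,115),(735,112))]
def place(v,m): 
    c,s=np.cos(v[2]),np.sin(v[2]); m=np.array(m)/1000; return [v[0]+c*m[0]-s*m[1],v[1]+s*m[0]+c*m[1],m[2]]
def res(v,wh):
    r=[]
    if 'w' in wh: r+=[np.array(proj(kw,Ew,place(v,m)))-w(p) for m,p in W]
    if 't' in wh: r+=[np.array(proj(kt,Et,place(v,m)))-t(p) for m,p in Tp]
    return np.ravel(r)
for wh in('w','t','wt'):
    o=least_squares(res,[.53,.04,.02],args=(wh,)); v=o.x
    print(wh,v[:2].round(4),np.degrees(v[2]).round(2),'rms',np.sqrt((o.fun**2).mean()).round(2),o.fun.round(1))
np.save('mill.npy',v)
for n,m in[('pivot',(20,-120,115)),('grip',(62.3,-210.6,115))]: print(n,np.round(place(v,m),4))
print('jar alone w',onz(kw,Ew,w((244,225.5)),.09).round(4),'t',onz(kt,Et,t((460,221)),.09).round(4))
print('jar tri',tri([ray(kw,Ew,w((244,225.5))),ray(kt,Et,t((460,221)))]).round(4))
c=onz(kt,Et,t((113,322)),.019);a=onz(kt,Et,t((72,345)),.049);b=onz(kt,Et,t((145,298)),.049);print('lid',c.round(3),a.round(3),b.round(3),((a+b)/2).round(3),np.degrees(np.arctan2(*(b-a)[[1,0]])))
E
python3 fit.py
```

```text
w [0.5303 0.0402] 2.43 rms 1.26 [-1.5 -2.5 -0.9  1.2  1.9  1.7  0.3  0.7 -0.5 -0.3  0.9  0.4]
t [0.5297 0.0404] 2.54 rms 0.89 [-1.2  1.1  1.1  0.7  0.7 -2.  -0.3 -0.3 -0.3 -1.1 -0.2  0.7  0.3  0.6]
wt [0.5302 0.0402] 2.44 rms 1.08 [-1.6 -2.5 -1.   1.1  1.8  1.6  0.2  0.7 -0.6 -0.3  0.8  0.3 -1.2  0.9
  1.1  0.6  0.8 -2.1 -0.2 -0.5 -0.2 -1.3 -0.2  0.5  0.4  0.6]
pivot [ 0.5553 -0.0788  0.115 ]
grip [ 0.6015 -0.1676  0.115 ]
jar alone w [0.53  0.041 0.09 ] t [0.5288 0.0396 0.09  ]
jar tri [0.5297 0.0403 0.084 ]
lid [0.464 0.32  0.019] [0.443 0.344 0.049] [0.479 0.287 0.049] [0.461 0.316 0.049] -57.62216089168535
```

```bash
python3 -m pendant '0.2 -0.05 0.01 0 0; 0.2 -0.11 0.02 0.03 0; 0.2 -0.1495 0.0283 0.08 0; 0.2 -0.1495 0.0283 0.13 0; 0.2 -0.1495 0.0283 0.17 0; 0.2 -0.1495 0.0283 0.2 0; 0.2 -0.1495 0.0283 0.2235 0; 0.2 -0.1495 0.0283 0.2235 0'
python3 -m pendant '-1 0 0 0 0; -1 0 0 0 0; -1 0 0 0 0; -1 0 0 0 0; -1 0 0 0 0' 20
python3 -c "
from h import *
T,s=tool();print(s['time_s'],T.round(4),np.round(s['q'],2),s['grasp_force'],s['finger_gap']*92)
print(finder.boxes_of('scene','lever_top')[:1]) if 0 else None"
```

```text
time_s: 3.68
eef_pos: [0.6001, -0.1678, 0.0746]
eef_rot: [-0.001, 0.676, 0.737, -0.001]
force: [0.5, -0.8, -0.2]
finger_gap: 0.597
grasp_force: 0.0
time_s: 4.3
eef_pos: [0.602, -0.1668, 0.0766]
eef_rot: [0.0, 0.676, 0.737, -0.0]
force: [-1.3, 0.3, 2.6]
finger_gap: 0.172
grasp_force: 20.0
4.3 [[-8.690e-02  9.962e-01  2.000e-04  6.020e-01]
 [ 9.962e-01  8.690e-02 -3.000e-04 -1.668e-01]
 [-4.000e-04  1.000e-04 -1.000e+00  7.660e-02]
 [ 0.000e+00  0.000e+00  0.000e+00  1.000e+00]] [ 0.74  0.71 -0.71  1.72  0.57  0.93 -0.12] 20.00024825334549 15.817116729456526
```

Run:
```python
from h import *
T,s=tool();p=np.array([.5553,-.0788]);a0=np.radians(2.44-65)
for f in np.r_[np.arange(.1,.95,.1),.95,.98]:
    d=.1*np.array([np.cos(a0-f)-np.cos(a0),np.sin(a0-f)-np.sin(a0),0]);print(round(f,2),(T[:3,:3].T@d).round(4))
```

```text
0.1 [-0.0034 -0.0094  0.    ]
0.2 [-0.0057 -0.0191 -0.    ]
0.3 [-0.0072 -0.029  -0.    ]
0.4 [-0.0076 -0.039  -0.    ]
0.5 [-0.007 -0.049 -0.   ]
0.6 [-0.0054 -0.0589 -0.    ]
0.7 [-0.0029 -0.0685 -0.    ]
0.8 [ 0.0006 -0.0779 -0.    ]
0.9 [ 0.005  -0.0868 -0.    ]
0.95 [ 0.0076 -0.0912 -0.    ]
0.98 [ 0.0092 -0.0937 -0.    ]
```

```bash
python3 -m pendant '-1 -0.0034 -0.0094 0 0.1; -1 -0.0057 -0.0191 0 0.2; -1 -0.0072 -0.029 0 0.3; -1 -0.0076 -0.039 0 0.4; -1 -0.007 -0.049 0 0.5; -1 -0.0054 -0.0589 0 0.6; -1 -0.0029 -0.0685 0 0.7; -1 0.0006 -0.0779 0 0.8; -1 0.005 -0.0868 0 0.9; -1 0.0076 -0.0912 0 0.95; -1 0.0092 -0.0937 0 0.97; -1 0.0092 -0.0937 0 0.97; -1 0.0092 -0.0937 0 0.97'
python3 - <<'E'
from h import *
T,s=tool();p=np.array([.5553,-.0788]);d=T[:2,3]-p
print(s['time_s'],T[:3,3].round(4),'r',np.hypot(*d),'phi',np.radians(2.44-65)-np.arctan2(d[1],d[0]),s['force'],s['torque'],s['grasp_force'],np.degrees(np.arctan2(T[1,0],T[0,0])))
E
```

```text
time_s: 5.92
eef_pos: [0.51, -0.1672, 0.0767]
eef_rot: [0.002, 0.941, 0.337, 0.002]
force: [4.4, -4.3, -4.8]
finger_gap: 0.166
grasp_force: 20.0
5.925 [ 0.51   -0.1672  0.0767] r 0.09931596849703485 phi 0.9523663011870878 [ 4.38540212 -4.31359794 -4.81593253] [-0.81990881 -1.00756944  0.05926504] 20.001238882541656 39.416264729006585
```

Run:
```python
from h import *
c,s_=np.cos(.97),np.sin(.97)
a0=np.radians(2.44-65); x0=np.radians(95)
P=lambda f:.1*np.array([np.cos(a0-f),np.sin(a0-f)])
xa=x0-.97; X=np.array([np.cos(xa),np.sin(xa)]);Y=np.array([X[1],-X[0]])
for f in[.95,.9,.85,.8,.75,.7,.65,.6,.55,.5,.45,.4,.35,.3,.25,.2,.15,.1,.05,0]:
    d=P(f)-P(.98); print(f,round(d@X,4),round(d@Y,4),round(min(f,.97)-.97,2))
```

```text
0.95 0.0012 0.0028 -0.02
0.9 0.0033 0.0073 -0.07
0.85 0.0056 0.0117 -0.12
0.8 0.0082 0.016 -0.17
0.75 0.0109 0.0202 -0.22
0.7 0.0139 0.0242 -0.27
0.65 0.0171 0.0281 -0.32
0.6 0.0204 0.0318 -0.37
0.55 0.024 0.0353 -0.42
0.5 0.0277 0.0386 -0.47
0.45 0.0316 0.0418 -0.52
0.4 0.0356 0.0448 -0.57
0.35 0.0398 0.0475 -0.62
0.3 0.0441 0.0501 -0.67
0.25 0.0485 0.0524 -0.72
0.2 0.053 0.0545 -0.77
0.15 0.0577 0.0564 -0.82
0.1 0.0624 0.058 -0.87
0.05 0.0672 0.0594 -0.92
0 0.072 0.0606 -0.97
```

```bash
python3 -m pendant '-1 -0.0012 -0.0027 0 0.03; -1 -0.0012 -0.0027 0 0.03; -1 0.0012 0.0028 0 -0.02; -1 0.0033 0.0073 0 -0.07; -1 0.0056 0.0117 0 -0.12; -1 0.0082 0.016 0 -0.17; -1 0.0109 0.0202 0 -0.22; -1 0.0139 0.0242 0 -0.27; -1 0.0171 0.0281 0 -0.32; -1 0.0204 0.0318 0 -0.37; -1 0.024 0.0353 0 -0.42; -1 0.0277 0.0386 0 -0.47; -1 0.0316 0.0418 0 -0.52; -1 0.0356 0.0448 0 -0.57; -1 0.0398 0.0475 0 -0.62; -1 0.0441 0.0501 0 -0.67; -1 0.0485 0.0524 0 -0.72; -1 0.053 0.0545 0 -0.77; -1 0.0577 0.0564 0 -0.82; -1 0.0624 0.058 0 -0.87' 
python3 -m pendant '-1 0.0048 0.0014 0 -0.05; -1 0.0096 0.0026 0 -0.1; -1 0.0105 0.0028 0 -0.1; -1 0.0105 0.0028 0 -0.1; -1 0.0105 0.0028 0 -0.1'
python3 - <<'E'
from h import *
T,s=tool();p=np.array([.5553,-.0788]);d=T[:2,3]-p
print(s['time_s'],T[:3,3].round(4),'r',np.hypot(*d),'phi',np.radians(2.44-65)-np.arctan2(d[1],d[0]),s['force'],s['torque'],s['grasp_force'],np.degrees(np.arctan2(T[1,0],T[0,0])))
E
```

```text
time_s: 8.43
eef_pos: [0.5937, -0.1706, 0.0766]
eef_rot: [0.0, 0.711, 0.703, 0.001]
force: [0.4, 0.8, 1.4]
finger_gap: 0.167
grasp_force: 20.0
time_s: 9.05
eef_pos: [0.5984, -0.168, 0.0769]
eef_rot: [0.005, 0.677, 0.736, -0.001]
force: [7.2, -14.3, -5.0]
finger_gap: 0.167
grasp_force: 20.0
9.05 [ 0.5984 -0.168   0.0769] r 0.09910756839114863 phi 0.029116853498865725 [  7.22831171 -14.29265454  -4.9673961 ] [-2.63143881 -1.68378145 -0.06647946] 19.996381402015686 94.71204812298481
```

```bash
python3 -m pendant '-1 -0.004 0.003 0 0; -1 -0.0066 0.006 0 0; -1 -0.0066 0.0066 0 0; -1 -0.0066 0.0066 0 0'
python3 - <<'E'
from h import *
T,s=tool();p=np.array([.5553,-.0788]);d=T[:2,3]-p
print(s['time_s'],T[:3,3].round(4),'r',np.hypot(*d),'phi',np.radians(2.44-65)-np.arctan2(d[1],d[0]),s['force'],s['torque'],s['grasp_force'],np.degrees(np.arctan2(T[1,0],T[0,0])))
E
```

```text
time_s: 9.55
eef_pos: [0.6021, -0.1665, 0.0766]
eef_rot: [-0.0, 0.675, 0.737, -0.001]
force: [-3.0, -2.7, 6.4]
finger_gap: 0.167
grasp_force: 20.0
9.55 [ 0.6021 -0.1665  0.0766] r 0.09938514651680765 phi -0.011549472599653887 [-3.02065168 -2.6693162   6.35195695] [-0.38372612  0.50601817  0.11148924] 20.004303753376007 95.03625729533933
```

```bash
python3 -m pendant '0.2 0 0 0 0; 0.2 0 0 0 0; 0.2 0 0 -0.04 0; 0.5 0 0 -0.1 0; 1 0.02 0 -0.15 -0.05; 1 0.07 -0.01 -0.19 -0.12; 1 0.13 -0.02 -0.19 -0.2; 1 0.19 -0.03 -0.19 -0.28; 1 0.25 -0.04 -0.19 -0.36; 1 0.31 -0.05 -0.19 -0.44; 1 0.37 -0.06 -0.19 -0.478; 1 0.41 -0.065 -0.19 -0.478; 1 0.432 -0.0657 -0.19 -0.478; 1 0.432 -0.0657 -0.19 -0.478; 1 0.432 -0.0657 -0.19 -0.478'
python3 - <<'E'
from h import *
T,s=tool();print(s['time_s'],T.round(3),np.round(s['q'],2))
im=optics.get_image('wrist');cv2.imwrite('pics/w2.png',im);np.save('w2T.npy',T)
k,E=cam('wrist',T);print(np.round(proj(k,E,(.462,.318,.049)),1))
cv2.imwrite('pics/w2c.png',cv2.resize(im[:240,130:390],None,fx=3,fy=2.5)[:600] if 0 else cv2.resize(im[0:220,130:390],None,fx=2.5,fy=2.5,interpolation=2))
t=optics.get_image('top');cv2.imwrite('pics/top1.png',t);print('lever', [d['point'] for d in finder.boxes_of('top','lever_top')][:1])
a=cv2.imread('pics/top0.png');d=np.abs(a[150:200,280:330].astype(int)-t[150:200,280:330]).max();print('lever px diff',d)
E
```

```text
time_s: 11.42
eef_pos: [0.5001, 0.2571, 0.2658]
eef_rot: [0.0, 0.482, 0.876, -0.001]
force: [-0.5, -0.5, -0.2]
finger_gap: 0.999
grasp_force: 0.0
11.425 [[-0.535  0.845 -0.     0.5  ]
 [ 0.845  0.535 -0.001  0.257]
 [-0.001 -0.001 -1.     0.266]
 [ 0.     0.     0.     1.   ]] [ 0.27  0.46 -1.04  1.72  0.42  1.21 -0.31]
[251.7 111.1]
lever [[0.574, -0.1111, 0.0693]]
lever px diff 19
```

View pics/w2c.png

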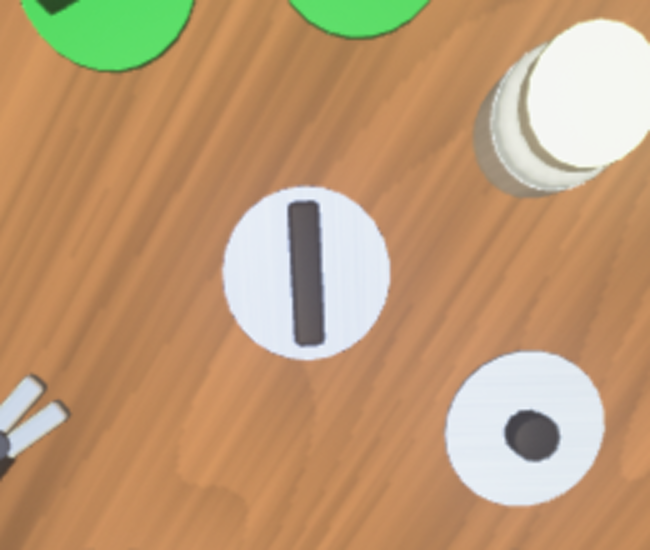

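Run:
```python
from h import *
im=cv2.imread('pics/w2.png');T=np.load('w2T.npy');k,E=cam('wrist',T)
g=cv2.resize(im[65:150,215:290],None,fx=4,fy=4,interpolation=2)
hsv=cv2.cvtColor(g,40)
m=(g.max(2)<110).astype(np.uint8)
c=max(cv2.findContours(m,0,1)[0],key=cv2.contourArea);r=cv2.minAreaRect(c);b=cv2.boxPoints(r)/4+[215-.37,65-.37];print(r,b.round(1))
w=np.array([onz(k,E,p,.049) for p in b]);print(w.round(4),w.mean(0).round(4))
e=[np.linalg.norm(w[i]-w[i-1]) for i in range(4)];print(np.round(e,4))
i=int(np.argmax(e));d=w[i]-w[i-1];print('ang',np.degrees(np.arctan2(d[1],d[0])))
m=((hsv[...,1]<60)).astype(np.uint8)
c=max(cv2.findContours(m,0,1)[0],key=cv2.contourArea);el=cv2.fitEllipse(c);print('disc',el,onz(k,E,np.array(el[0])/4+[215-.37,65-.37],.019).round(4))
# bar height from top cam + wrist
kt,Et=cam('top');print('tri',tri([ray(k,E,b.mean(0)),ray(kt,Et,np.array([108.5,321.5])/4+[135-.37,130-.37])]).round(4))
P=w.mean(0);print('tool shift',(T[:3,:3].T@(P-T[:3,3])).round(4))
```

```text
((150.2097625732422, 176.93360900878906), (227.10948181152344, 46.150062561035156), 86.85887908935547) [[244.9  80.8]
 [256.4  80.2]
 [259.5 136.9]
 [248.  137.5]]
[[0.4361 0.3434 0.049 ]
 [0.4475 0.3515 0.049 ]
 [0.4874 0.2965 0.049 ]
 [0.4754 0.288  0.049 ]] [0.4616 0.3198 0.049 ]
[0.0679 0.014  0.0679 0.0147]
ang 125.36853277057689
disc ((149.5256805419922, 176.3506622314453), (269.0172119140625, 278.9573974609375), 0.1372162252664566) [0.4608 0.3208 0.019 ]
tri [0.4619 0.3204 0.0318]
tool shift [0.0737 0.0013 0.2168]
```

```bash
python3 -m pendant '0.3 0.04 0 0.03 -0.047; 0.3 0.0742 0.0009 0.08 -0.047; 0.3 0.0742 0.0009 0.13 -0.047; 0.3 0.0742 0.0009 0.18 -0.047; 0.3 0.0742 0.0009 0.215 -0.047; 0.3 0.0742 0.0009 0.235 -0.047; 0.3 0.0742 0.0009 0.2418 -0.047; 0.3 0.0742 0.0009 0.2418 -0.047; -1 0.0742 0.0009 0.2418 -0.047; -1 0.0742 0.0009 0.2418 -0.047; -1 0.0742 0.0009 0.2418 -0.047; -1 0.0742 0.0009 0.2418 -0.047; -1 0.0742 0.0009 0.2418 -0.047' 40
python3 - <<'E'
from h import *
T,s=tool();print(s['time_s'],T.round(4),np.round(s['q'],2),s['finger_gap']*92,s['grasp_force'],s['force'])
v=np.load('mill.npy');a=np.degrees(v[2])+180
xa=np.degrees(np.arctan2(T[1,0],T[0,0]));print('x ang',xa,'need ccw',a-xa)
print((T[:3,:3].T@np.r_[v[:2]-T[:2,3],0]).round(4))
E
```

```text
time_s: 13.2
eef_pos: [0.461, 0.3214, 0.0245]
eef_rot: [0.0, 0.461, 0.887, 0.0]
force: [-0.3, -1.0, 2.2]
finger_gap: 0.179
grasp_force: 40.0
13.2 [[-5.745e-01  8.185e-01  2.000e-04  4.610e-01]
 [ 8.185e-01  5.745e-01  1.000e-04  3.214e-01]
 [-1.000e-04  3.000e-04 -1.000e+00  2.450e-02]
 [ 0.000e+00  0.000e+00  0.000e+00  1.000e+00]] [-0.05  0.75 -0.8   1.89  0.74  0.82 -0.64] 16.497940641676205 40.000280141830444 [-0.25395909 -0.99961432  2.17711393]
x ang 125.06435765131 need ccw 57.38002951990232
[-0.2699 -0.1049 -0.    ]
```

```bash
python3 -m pendant '-1 0 0 -0.03 0; -1 0 0 -0.08 0; -1 0 0 -0.13 0; -1 -0.03 -0.012 -0.175 -0.1; -1 -0.07 -0.027 -0.175 -0.22; -1 -0.11 -0.043 -0.175 -0.36; -1 -0.15 -0.058 -0.175 -0.5; -1 -0.19 -0.074 -0.175 -0.65; -1 -0.23 -0.089 -0.175 -0.8; -1 -0.255 -0.099 -0.175 -0.9; -1 -0.2699 -0.1049 -0.175 -1.0; -1 -0.2699 -0.1049 -0.15 -1.0015; -1 -0.2699 -0.1049 -0.1255 -1.0015; -1 -0.2699 -0.1049 -0.1255 -1.0015; -1 -0.2699 -0.1049 -0.1255 -1.0015'
python3 - <<'E'
from h import *
T,s=tool();print(s['time_s'],T.round(4),np.round(s['q'],2),s['finger_gap']*92,s['force'])
v=np.load('mill.npy');print('x ang',np.degrees(np.arctan2(T[1,0],T[0,0]))-180-np.degrees(v[2]),(T[:3,:3].T@np.r_[v[:2]-T[:2,3],0]).round(4))
im=optics.get_image('wrist');cv2.imwrite('pics/w3.png',im);np.save('w3T.npy',T)
sc=optics.get_image('scene');cv2.imwrite('pics/s3.png',sc)
a=cv2.resize(sc[150:260,180:300],(500,458),interpolation=2);b=cv2.resize(im,(611,458));cv2.imwrite('pics/c3.png',np.hstack([cv2.resize(a,(300,275)),cv2.resize(im,(366,275))]))
k,E=cam('wrist',T)
# lid disc rim as predicted (origin under TCP by 24.5-? ) front edge
for f in(-35,35): print('bar end',f,np.round(proj(k,E,T[:3,3]+T[:3,0]*f/1000+T[:3,2]*(-.0245)),1))
E
```

```text
time_s: 15.08
eef_pos: [0.5304, 0.0406, 0.1506]
eef_rot: [0.0, -0.022, 1.0, 0.0]
force: [0.1, -0.7, -1.5]
finger_gap: 0.172
grasp_force: 40.0
15.075 [[-9.991e-01 -4.310e-02  6.000e-04  5.304e-01]
 [-4.310e-02  9.991e-01  3.000e-04  4.060e-02]
 [-6.000e-04  3.000e-04 -1.000e+00  1.506e-01]
 [ 0.000e+00  0.000e+00  0.000e+00  1.000e+00]] [ 0.77  0.68 -1.21  1.9   0.72  1.09  0.88] 15.852307628836243 [ 0.14600665 -0.72475978 -1.46799864]
x ang -359.97142227151 [ 0.0002 -0.0004 -0.    ]
bar end -35 [251.2 316.1]
bar end 35 [251.2 191.6]
```

View pics/c3.png

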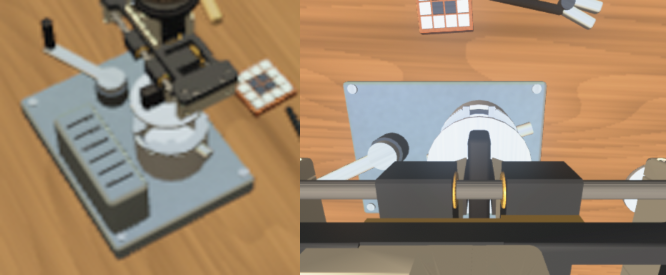

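Run:
```python
from h import *
im=cv2.imread('pics/w3.png');T=np.load('w3T.npy');k,E=cam('wrist',T)
p=lambda x,z:np.round(proj(k,E,T[:3,3]+T[:3,0]*x/1000+T[:3,2]*z/1000),1)
print('bar top end',p(35,-24.5),p(38,-24.5),'disc far edge',p(45,5.5),p(48,5.5))
print([(r,im[r,245:258].max(1).mean().astype(int) if 0 else int(im[r,248:254].mean())) for r in range(130,200,2)])
print([(r,int(im[r,232:238].mean())) for r in range(125,180,2)])
a=im[110:230,180:320];cv2.imwrite('pics/w3c.png',cv2.resize(a,None,fx=5,fy=5,interpolation=2))
```

```text
bar top end [251.2 191.6] [251.2 185.5] disc far edge [251.1 160.7] [251.1 155.4]
[(130, 186), (132, 187), (134, 187), (136, 187), (138, 186), (140, 137), (142, 131), (144, 131), (146, 217), (148, 241), (150, 240), (152, 148), (154, 125), (156, 123), (158, 153), (160, 240), (162, 169), (164, 239), (166, 241), (168, 241), (170, 241), (172, 241), (174, 241), (176, 241), (178, 241), (180, 237), (182, 96), (184, 84), (186, 84), (188, 84), (190, 84), (192, 84), (194, 86), (196, 90), (198, 93)]
[(125, 183), (127, 183), (129, 183), (131, 183), (133, 184), (135, 184), (137, 183), (139, 183), (141, 176), (143, 147), (145, 141), (147, 143), (149, 220), (151, 223), (153, 215), (155, 218), (157, 218), (159, 218), (161, 225), (163, 197), (165, 219), (167, 241), (169, 241), (171, 241), (173, 241), (175, 241), (177, 241), (179, 241)]
```

View pics/w3c.png

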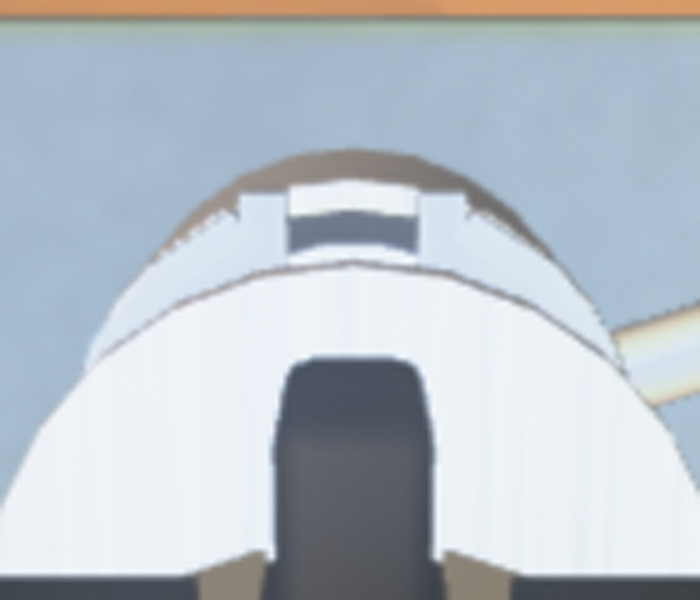

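```bash
python3 -m pendant '-1 0.0013 -0.0002 0.012 0; -1 0.0013 -0.0002 0.024 0; -1 0.0013 -0.0002 0.032 0; -1 0.0013 -0.0002 0.036 0; -1 0.0013 -0.0002 0.039 0; -1 0.0013 -0.0002 0.042 0; -1 0.0013 -0.0002 0.042 0' ; python3 -c "
from station import status as s
a=s.state();print(a['force'],a['torque'],a['eef_pos'],a['grasp_force'])"
```

```text
time_s: 16.05
eef_pos: [0.5288, 0.04, 0.1079]
eef_rot: [-0.0, -0.021, 1.0, 0.0]
force: [-0.6, 0.0, -1.5]
finger_gap: 0.172
grasp_force: 40.0
[-0.64195411  0.00328406 -1.48058934] [ 0.10378131 -0.12262374 -0.02229692] [0.52881545 0.03996568 0.10788009] 39.99967396259308
```

```bash
python3 -m pendant '-1 0 0 0.003 0; -1 0 0 0.006 0; -1 0 0 0.0075 0; -1 0 0 0.008 0; -1 0 0 0.008 0' ; python3 -c "
from station import status as s
a=s.state();print(a['force'],a['torque'],a['eef_pos'],a['grasp_force'])"
```

```text
time_s: 16.68
eef_pos: [0.5289, 0.0399, 0.1015]
eef_rot: [0.0, -0.021, 1.0, -0.001]
force: [-5.8, -3.2, 15.8]
finger_gap: 0.173
grasp_force: 40.0
[-5.78898651 -3.16399446 15.75838167] [-0.28449017  1.04005912  0.00147735] [0.52890421 0.03985024 0.1014861 ] 40.010762214660645
```

```bash
python3 -m pendant '-1 0 0 -0.0005 0; -1 0 0.0001 -0.0005 0.08; -1 0 0.0002 -0.0005 0.16; -1 -0.0001 0.0003 -0.0005 0.24; -1 -0.0001 0.0004 -0.0005 0.32; -1 -0.0001 0.0005 -0.0005 0.4; -1 -0.0002 0.0006 -0.0005 0.48; -1 -0.0003 0.0007 -0.0005 0.56; -1 -0.0003 0.0008 -0.0005 0.64; -1 -0.0004 0.0009 -0.0005 0.72; -1 -0.0004 0.0009 -0.0005 0.78; -1 -0.0004 0.0009 -0.0005 0.78; -1 -0.0004 0.0009 -0.0005 0.78; -1 -0.0004 0.0009 -0.0005 0.78'
python3 - <<'E'
from h import *
T,s=tool();v=np.load('mill.npy');print(s['time_s'],T[:3,3].round(4),'turn',v[2]+np.pi-np.arctan2(T[1,0],T[0,0]),s['force'],s['torque'],s['finger_gap']*92,s['grasp_force'])
im=optics.get_image('wrist');a=cv2.resize(im[100:235,150:350],None,fx=2,fy=2);sc=optics.get_image('scene')[130:260,170:310];cv2.imwrite('pics/c4.png',np.hstack([a,cv2.resize(sc,(291,270))]))
t=optics.get_image('top');cv2.imwrite('pics/top2.png',t)
E
```

```text
time_s: 18.42
eef_pos: [0.5299, 0.0409, 0.1015]
eef_rot: [0.001, 0.36, 0.933, -0.0]
force: [-1.4, -1.3, 7.3]
finger_gap: 0.172
grasp_force: 40.0
18.425 [0.5299 0.0409 0.1015] turn 0.7800071314860424 [-1.43793687 -1.25275013  7.32387985] [-0.16317627  0.31490997 -0.00768008] 15.792430534214894 40.003180503845215
```

View pics/c4.png

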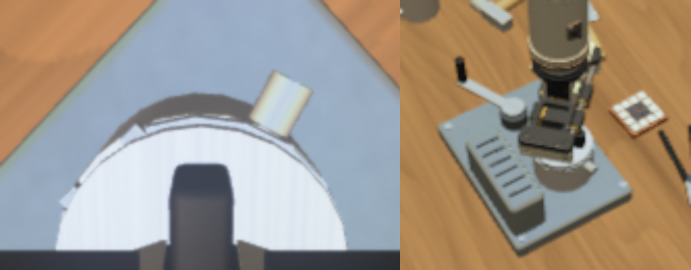

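```bash
python3 -m pendant '-1 0 0 -0.0004 0; -1 0 0 -0.0004 0; -1 0 0 -0.0004 0; -1 0 0 -0.0004 0'
python3 - <<'E'
from h import *
T,s=tool();v=np.load('mill.npy');print(s['time_s'],T[:3,3].round(4),'turn',v[2]+np.pi-np.arctan2(T[1,0],T[0,0]),s['force'],s['torque'],np.array(s['joint_torque']).round(2),s['grasp_force'])
E
```

```text
time_s: 19.08
eef_pos: [0.5299, 0.0409, 0.1015]
eef_rot: [0.001, 0.36, 0.933, 0.0]
force: [-0.9, -0.6, 5.8]
finger_gap: 0.175
grasp_force: 40.0
19.075 [0.5299 0.0409 0.1015] turn 0.7798235121762098 [-0.94826035 -0.58817619  5.82420971] [-0.17880042  0.09516209  0.00935653] [ -0.39 -42.73 -13.18 -18.43  -0.14  -0.35  -0.05] 40.002917647361755
```

```bash
python3 -m pendant '-1 0 0 -0.0013 0; -1 0 0 -0.0013 0; -1 0 0 -0.0013 0'
cat > r.py <<'E'
from h import *
T,s=tool();v=np.load('mill.npy');print(s['time_s'],T[:3,3].round(4),'turn',v[2]+np.pi-np.arctan2(T[1,0],T[0,0]),np.round(s['force'],2),np.round(s['torque'],3))
E
python3 r.py; python3 -m pendant '-1 0 0 0 0.03; -1 0 0 0 0.06; -1 0 0 0 0.06; -1 0 0 0 0.06'; python3 r.py
```

```text
time_s: 19.45
eef_pos: [0.5294, 0.041, 0.102]
eef_rot: [0.0, 0.36, 0.933, 0.0]
force: [3.2, -0.0, -2.4]
finger_gap: 0.17
grasp_force: 40.0
19.45 [0.5294 0.041  0.102 ] turn 0.7797775924856492 [ 3.21 -0.01 -2.44] [ 0.134 -0.678  0.134]
time_s: 19.95
eef_pos: [0.5293, 0.0411, 0.1022]
eef_rot: [0.0, 0.388, 0.922, 0.0]
force: [2.3, 1.3, -1.6]
finger_gap: 0.173
grasp_force: 40.0
19.95 [0.5293 0.0411 0.1022] turn 0.8395848315384749 [ 2.29  1.27 -1.62] [ 0.285 -0.906  0.128]
```

The spring torque reads 0.134 Nm with the lid unloaded, so the lugs are engaged about half-way. Now I'll go back to 0.78 rad with a light seating press.

```bash
python3 -m pendant '-1 0 0 0.0006 -0.03; -1 0 0 0.0013 -0.06; -1 0 0 0.0013 -0.06; -1 0 0 0.0013 -0.06; -1 0 0 0.0013 -0.06; -1 0 0 0.0013 -0.06'; python3 r.py; python3 -c "
import cv2
from station import optics
t=optics.get_image('top');cv2.imwrite('pics/top3.png',t);cv2.imwrite('pics/t3c.png',cv2.resize(t[60:300,90:450],None,fx=2.2,fy=2.2))"
```

```text
time_s: 20.7
eef_pos: [0.5295, 0.0411, 0.1015]
eef_rot: [0.0, 0.36, 0.933, 0.0]
force: [-0.2, 0.7, 5.2]
finger_gap: 0.171
grasp_force: 40.0
20.7 [0.5295 0.0411 0.1015] turn 0.7784728163466053 [-0.22  0.7   5.21] [ 0.177 -0.362  0.158]
```

View pics/t3c.png

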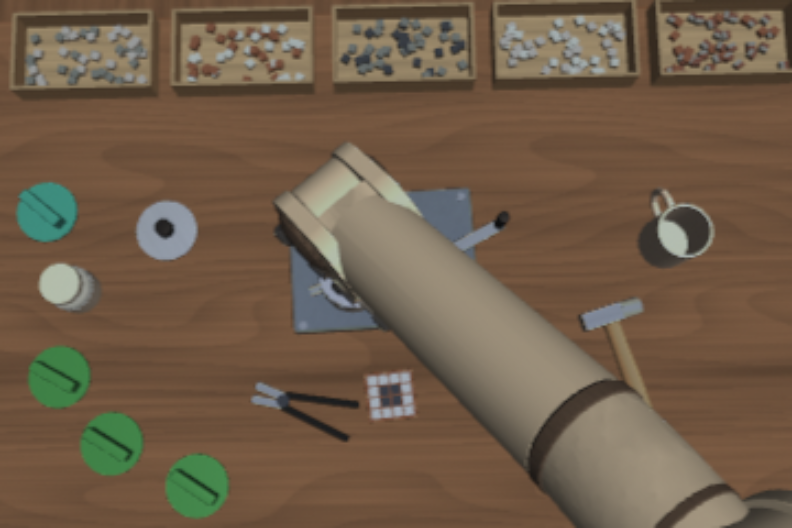

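The other things on the bench are where they were, the lever is at rest at (503,218), and the lid is held at half turn.

```bash
python3 -c "
from station import bot
print(bot.job_done())"
```

```text
the job is handed in; nothing more can be done
None
```

I handed the job in at about 21 s: the lever went to its stop and was eased back to rest, and the lid is seated and held about 0.78 rad (45°) clockwise against its spring; nothing else looked moved in the last picture, though the arm hid the spatula.

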